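Ready the scoop over the weighing dish

TASK

First set the small steel weighing dish, open side up, centred on the balance's pan and let go of it, without dropping it. Then draw the scoop out of its sloping holder by the handle, turn it level with its bowl's open side up, and finish holding it still with the bowl centred a few centimetres above the dish, touching nothing but the gripper. Leave everything else on the bench where it is.

Things in the scene. Friction and masses are not known exactly. Their poses are not given: they have to be found in the camera images.
- dish: small steel weighing dish standing on the bench: straight-sided round cup, 60 mm outside diameter, 32 mm tall, wall and floor 3 mm, about 0.1 kg, open side up (the other steel bowls are about twice as wide). Origin: centre of its underside; z up out of the open side.
- pan (a point): centre of the top face of the balance's round steel pan (80 mm diameter, 4 mm thick), which stands 75 mm above the bench on a short stalk; z up.
- balance: white precision balance, fixed: housing 190 x 150 mm, its highest part besides the pan 62 mm above the bench. Origin on the bench under the pan's centre; x points from the display end towards the back: the housing reaches 110 mm to -x (display) and 80 mm to +x, 75 mm to either side in y.
- scoop: hand scoop in the holder, 152 mm long, about 0.07 kg. Origin: the grip point inside the grey handle (14 mm wide in y, 10 thick in z, x = -40 to 62). x: along it to the bowl's tip; z: out of the bowl's open side. Steel bowl: trough at x = 62 to 112, 26 wide, z = -7 to 7. At first x points 45 degrees down, away from the robot's side; mass centre near x = 45
- scoop_bowl (a point): middle of the inner floor of the scoop's bowl: 87 mm from the scoop's origin along its x, 4 mm below along its z; the bowl's underside is 3 mm lower. Axes as the scoop's.
- holder: fixed scoop holder: aluminium sleeve sloping at 45 degrees (38 x 24 mm outside, 32 x 18 inside, 77 deep) on a base plate 120 x 80 x 8. Origin: under the plate's middle; z up, x level from the open mouth to the closed end. The scoop's origin starts at x -50, y 0, z 100; 75 mm of handle stick out. The scoop is free once pulled 85 mm along its own -x
- holder_mouth (a point): centre of the sleeve's open mouth, 35 mm below the scoop's grip along the slope; axes as the holder's.
- bowl_a: an empty steel bowl, 110 mm across; leave it alone. Origin: centre of its underside.
- bowl_b: an empty steel bowl, 124 mm across; leave it alone. Origin: centre of its underside.
- jar: closed white plastic jar, 48 mm across, 70 mm tall; leave it alone. Origin: centre of its underside.
- weight: brass calibration weight, 30 mm across, 50 mm tall, with a knob; leave it alone. Origin: centre of its underside.
- spoon: steel spoon lying flat at the side of the bench, 170 mm long; leave it alone. x points along it to the spoon's bowl.
- beaker: clear plastic beaker, 60 mm across, 80 mm tall; leave it alone. Origin: centre of its underside.
There are look-alikes about, which are no part of the job. Of the things like the holder, leave any that is blue, orange or yellow; of the rest the smaller one is meant.

How it is judged (in metres and radians):
On the way, in this order (a step that is already met when the one before it is completed fails the run):
1. the dish stands on the balance's pan, released (horizontal distance between dish and pan below 0.02 m and z of dish in the frame of pan between -0.005 and 0.005 m and angle between dish's own z axis and vertical below 0.1 rad and contact force between dish and the fingers below 0.05 N and contact force between dish and balance above 0.2 N and linear speed of dish below 0.03 m/s), for 0.2 s.
2. the scoop is drawn out of the holder and raised in the gripper (contact force between scoop and the fingers above 1 N and contact force between scoop and holder below 0.05 N and contact force between scoop and balance below 0.05 N and contact force between scoop and dish below 0.05 N and height (world z) of scoop_bowl above 0.11 m), for 0.2 s.
At the end, for the whole second after the job is handed in: Dish upright on the pan within 20 mm of its centre, clear of the fingers. Scoop held at rest by the fingers, touching nothing else, open side up, within 0.2 rad of level, its bowl within 25 mm of over the dish's centre and 13 to 100 mm above the rim (all of step 1 and contact force between scoop and the fingers above 1 N and contact force between scoop and holder below 0.05 N and contact force between scoop and balance below 0.05 N and contact force between scoop and dish below 0.05 N and angle between scoop's own z axis and vertical below 0.2 rad and horizontal distance between scoop_bowl and dish below 0.025 m and z of scoop_bowl in the frame of pan between 0.045 and 0.132 m and linear speed of scoop below 0.03 m/s and angular speed of scoop below 0.3 rad/s); the arm keeps its last pose, push and grip.
It fails at once if the dish is dropped (it moves faster than 0.6 m/s without the fingers touching it) (linear speed of dish above 0.6 m/s and contact force between dish and the fingers below 0.01 N).
It fails at once if a bystander is pushed more than 30 mm from its place or tipped (distance of any of bowl_a, bowl_b, jar, weight, spoon, beaker from where it was at the start of the episode above 0.03 m or angle between any of bowl_a, bowl_b, jar, weight, beaker's own z axis and vertical above 0.4 rad).
It also fails if it takes over 54 s, if anything falls off the work surface, if the arm or the gripper's body presses on something with over 40 N, if the wrist force passes 120 N, or if a joint passes its speed limit or range.

ROBOT

A 6-joint arm with a two-finger parallel gripper is mounted at the origin on the work surface. World frame = base frame: x ahead of the robot, y to its left, z up, the work surface at z = 0. Lengths are in mm, angles in rad, forces in N, time in s.
With the tool pointing down it reaches from about 275 to 775 mm from the base axis. Payload 14.6 kg.
Tool frame: the origin (TCP) lies at the very end of the fingers, on their centre line; the grasp point (between the pads) lies 19 mm behind it (ctrl.grip_point_offset is the distance from the TCP to the grasp point, in mm); z points along the fingers, y is the line along which they close (so a half turn about z gives the same grasp; the last joint's range is limited). The gripper opens to 85 mm and grips with 20 to 120 N. Pads are 22 mm wide; open, the fingers measure 114 mm over their backs; the gripper's body (76 mm by 85 mm) begins 54 mm behind the grasp point. The pads swing forward as they close: fully open they stand 13 mm farther back than shut.
Start: joints at [-1.257, 0.263, -0.048, 1.259, 0, 1.415], TCP at [237.198, -468.365, 231.278] pointing down, gripper open.
Joint ranges: [-2.65, 2.65], [-0.89, 1.7], [-1.18, 1.37], [-2.13, 2.11], [-1.35, 1.29], [-3.14, 3.14]. Speed limits (rad/s): [1.89, 1.89, 2.57, 2.79, 3.14, 3.14].

INTERFACE

Orientations are given as a rotation vector (axis times angle).
In Python, from bench import ctrl gives the robot as it stands.
- The arm moves only by the tool servo_tool, never from a script. Its argument "commands" is a list of rows, each a list of 3 entries, a list of its own where there are three numbers: the opening, from 0 (shut) to 1 (fully open), then the shift along the tool's x, y, z in mm, then the turn about the tool's z in rad. In form: [[hand, [x, y, z], roll], ...]. A call has 1 to 8 rows; each row is the pose to reach, as a shift and turn from the pose commanded when the call began, along the tool's axes at that moment; what a row does not reach only later rows make up. A row lasts 1/8 s, in which the tool goes at most 62.5 mm and 10.7 degrees, less where a joint would pass 70% of its speed; a pose out of reach is approached as far as the arm can. A call with a gripper value outside its range is refused whole. The fingers move at their own pace and stop on an object; the grip force is fixed at half the most. Time passes only in rows, so rows that repeat a pose let the fingers close. It gives the time, the measured TCP pose, the force, the opening and the grip force at its end, in the units of the state.
- ctrl.observe(): the state, without advancing time (a new reading comes with each control period).
- ctrl.capture(name): name is "side" or "top" or "wrist"; returns (picture, depth): 420x560x3 uint8, red, green, blue; 420x560 float32, mm along the optical axis (not along the pixel's ray), 0 where there is no reading.
- ctrl.calibration(name): a dict with "mtx" (3x3 intrinsics, pixels), "extrinsics" (4x4, takes a point from camera to world coordinates). Camera axes: x right, y down, z forward; pixel columns grow to the right and rows downward; lengths in mm; the calibration is good to about 2 mm. The wrist camera is an equidistant fisheye: a pixel r from the principal point sees the ray r / f radians off the axis. A picture is of the moment at which its call begins: read the wrist's pose just before it. calibration takes no time and is no camera call; for the wrist camera it gives the pose at the moment of the call.
- ctrl.job_done(): hands the job in; it is judged then, once.
The state is a dict: "time": time; "joints": joint angles; "qvel": joint speeds; "joint_efforts": joint torques, N m; "tool_pos": TCP position; "eef_rot": TCP orientation; "force": force on the tool from outside, world axes, zero at the start; "wrist_torque": the same for the moment, N m; "opening": finger opening in mm; "gripper_force": force on a finger pad.
Only numpy, scipy, OpenCV 4.12 (cv2) and the standard library are available. Lean on these libraries where they do the work, as an engineer would, in place of code of your own. Each camera call takes 0.05 s, during which the arm holds its last target. There are 200 camera calls.

## Working session

There is one attempt and no reset: what is moved stays moved. The work goes in short steps, Python scripts to look and compute and a tool call to move; the robot and the scene stay as the last step left them, time stands still between calls to the robot, and variables do not carry over. Pictures are saved under pics/ and viewed, at most 14 in all, crops included, and the job is handed in when it is done.

Besides the shell and the picture viewer there is one more tool, called after "Call:" as name(argument=value, ...) on one line, values as JSON. servo_tool: Moves the arm, as the interface text tells. Its arguments: {"type":"object","properties":{"commands":{"type":"array","items":{"type":"array"}}},"required":["commands"]}

```bash
ls; mkdir -p pics; python3 - <<'E'
from bench import ctrl
import cv2,numpy as np
ims=[]
for n in("side","top"):
    p,d=ctrl.capture(n); np.savez(f"pics/{n}0.npz",p=p,d=d)
    cv2.imwrite(f"pics/{n}0.png",cv2.cvtColor(p,cv2.COLOR_RGB2BGR))
    c=ctrl.calibration(n); print(n,np.round(c["mtx"],1).tolist(),np.round(c["extrinsics"],3).tolist(),(d>0).mean())
s=ctrl.observe(); print(s)
E
```

```text
pics
side [[451.7, 0.0, 281.8], [0.0, 451.7, 208.1], [0.0, 0.0, 1.0]] [[0.972, -0.149, 0.181, 315.509], [-0.234, -0.674, 0.701, -874.15], [0.018, -0.724, -0.69, 964.969], [0.0, 0.0, 0.0, 1.0]] 0.9960544217687075
top [[539.4, 0.0, 279.4], [0.0, 539.4, 210.5], [0.0, 0.0, 1.0]] [[-0.014, -0.993, 0.121, 345.095], [-1.0, 0.013, -0.005, 6.054], [0.003, -0.121, -0.993, 1515.958], [0.0, 0.0, 0.0, 1.0]] 0.9958078231292516
{'time': 0.1, 'joints': array([-1.25728218e+00,  2.63492496e-01, -4.88552500e-02,  1.25939730e+00,
       -1.90630553e-05,  1.41550424e+00]), 'qvel': array([ 0.00042078, -0.00052468,  0.00219727,  0.00091881,  0.00159381,
        0.00080147]), 'joint_efforts': array([ 3.75081829e-03, -6.38579607e+01,  3.85062540e+01,  1.01268906e-02,
       -1.13147855e-04, -8.72459651e-06]), 'tool_pos': array([ 237.12638601, -468.13124215,  230.87084828]), 'eef_rot': array([-3.05476155e+00, -7.29454770e-01,  1.47578353e-04]), 'force': array([ 1.06513449, -0.22871162,  0.82967115]), 'wrist_torque': array([ 0.0020063 , -0.05587067,  0.00750585]), 'gripper_force': 0.0, 'opening': 85.32401585808765}
```

View pics/side0.png

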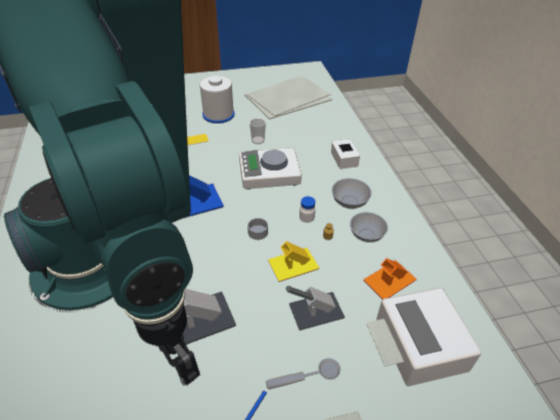

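View pics/top0.png

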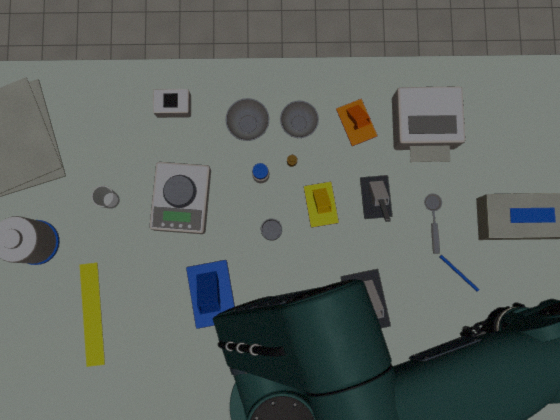

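Side view: dish (258,229), pan (274,160), grey holder with scoop (317,304), larger grey holder (205,313). The top view shows the dish at (271,229), the pan at (179,191) and the grey holder with handle at (376,198).
Dish candidates are the dish (271,229), bowls (247,119) and (299,119), and beaker (105,198); the small one at (271,229) fits. Holder candidates are blue (210,293), yellow (321,204), orange (357,121), large grey (365,300) and small grey (376,198); I choose the small grey one.

```bash
cat > h.py <<'E'
from bench import ctrl
import cv2,numpy as np
def load(n,k=0):
    z=np.load(f"pics/{n}{k}.npz"); c=ctrl.calibration(n); return z["p"],z["d"],c["mtx"],c["extrinsics"]
def world(uv,K,E,z=None,depth=None):
    uv=np.atleast_2d(np.float64(uv)); r=np.c_[(uv[:,0]-K[0,2])/K[0,0],(uv[:,1]-K[1,2])/K[1,1],np.ones(len(uv))]
    if depth is not None: return (r*np.asarray(depth).reshape(-1,1))@E[:3,:3].T+E[:3,3]
    w=r@E[:3,:3].T; t=(z-E[2,3])/w[:,2]; return E[:3,3]+w*t[:,None]
def cloud(n,k=0):
    p,d,K,E=load(n,k); v,u=np.mgrid[:420,:560]
    return p,world(np.c_[u.ravel(),v.ravel()],K,E,depth=d.ravel()).reshape(420,560,3)
E
python3 - <<'E'
from h import *
boxes={"top":dict(dish=(255,213,287,245),pan=(158,170,202,212),holder=(350,165,405,230)),"side":dict(dish=(243,215,273,243),pan=(255,145,295,175),holder=(280,270,350,335))}
for n in boxes:
    p,W=cloud(n); _,d,K,E=load(n)
    for o,(a,b,c,e) in boxes[n].items():
        w=W[b:e,a:c].reshape(-1,3); col=p[b:e,a:c].reshape(-1,3).astype(int)
        if o=="dish":
            m=w[:,2]>22; 
        elif o=="pan": m=w[:,2]>69
        else: m=w[:,2]>40
        q=w[m]; 
        if len(q)<5: print(n,o,"few",w[:,2].max());continue
        (cx,cy),r=cv2.minEnclosingCircle(np.float32(q[:,:2]))
        print(n,o,len(q),"circ",round(cx,1),round(cy,1),round(r,1),"zmed",np.median(q[:,2]).round(1),"zmax",q[:,2].max().round(1),"mean",q.mean(0).round(1))
        if o=="holder":
            pl=(w[:,2]>4)&(w[:,2]<14)&(col.max(1)<110)
            rc=cv2.minAreaRect(np.float32(w[(col.max(1)<110)&(w[:,2]<14)][:,:2])); print(" plate",pl.sum(),rc)
            h=q[q[:,2]>95]; 
            if len(h)>5:
                mu=h.mean(0); s=np.linalg.svd(h-mu)[2][0]; print(" handle",len(h),mu.round(1),s.round(3),"zmax",h[:,2].max())
a=cv2.imread("pics/top0.png")[155:245,335:415]; b=cv2.imread("pics/side0.png")[265:340,270:350]; c=cv2.imread("pics/top0.png")[205:255,246:296]
r=lambda i:cv2.resize(i,(260,260),interpolation=cv2.INTER_CUBIC)
cv2.imwrite("pics/crop1.png",np.hstack([r(a),r(b),r(c)]))
E
```

```text
top dish 78 circ 425.8 13.0 81.0 zmed 31.2 zmax 1516.0 mean [475.5  22.7  50.4]
top pan 659 circ 475.9 154.9 198.1 zmed 75.0 zmax 1516.0 mean [579.4 270.4  83.9]
top holder 435 circ 471.0 -140.8 193.4 zmed 73.2 zmax 1516.0 mean [ 542.8 -265.9  119.7]
 plate 577 ((560.9646606445312, -275.7734680175781), (134.5751190185547, 84.33744049072266), 4.26235818862915)
 handle 99 [ 482.5 -240.9  298.3] [ 0.11  -0.197 -0.974] zmax 1515.9579569906634
side dish 140 circ 402.6 -411.3 470.9 zmed 28.6 zmax 965.0 mean [459.4 -62.7 115. ]
side pan 305 circ 455.1 -280.8 609.6 zmed 74.1 zmax 965.0 mean [574.4 245.9  91.6]
side holder 531 circ 453.4 -565.3 338.3 zmed 72.9 zmax 965.0 mean [ 539.1 -298.4  101.6]
 plate 833 ((565.22265625, -276.7928466796875), (118.4690170288086, 79.91927337646484), 4.432347297668457)
 handle 125 [ 479.1 -353.9  215.9] [ 0.177  0.561 -0.809] zmax 964.9688589355229
```

View pics/crop1.png

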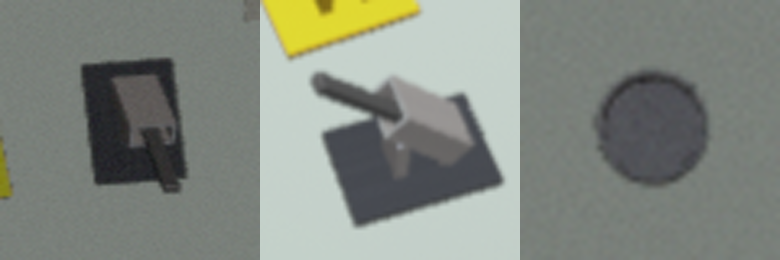

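Crop: the smaller grey holder with a dark handle leaning out toward the robot, and a small round dish, confirming both choices. Redo the numbers with the invalid depth pixels dropped.

```bash
python3 - <<'E'
from h import *
boxes={"top":dict(dish=(250,208,292,250),pan=(155,168,205,214),holder=(350,165,405,230)),"side":dict(dish=(238,210,278,248),pan=(255,145,295,175),holder=(280,270,350,335))}
for n in boxes:
    p,W=cloud(n); _,d,K,E=load(n)
    for o,(a,b,c,e) in boxes[n].items():
        ok=d[b:e,a:c].ravel()>0
        w=W[b:e,a:c].reshape(-1,3)[ok]; col=p[b:e,a:c].reshape(-1,3).astype(int)[ok]
        if o=="dish":
            lo,hi=24,40
            g=cv2.cvtColor(p[b:e,a:c],cv2.COLOR_RGB2GRAY); t,mk=cv2.threshold(g,0,255,cv2.THRESH_BINARY_INV|cv2.THRESH_OTSU)
            cs=max(cv2.findContours(mk,0,1)[0],key=cv2.contourArea)[:,0]+[a,b]
            print(" dish contour",cv2.minEnclosingCircle(np.float32(world(cs,K,E,z=32)[:,:2])))
        elif o=="pan": lo,hi=70,80
        else: lo,hi=40,160
        q=w[(w[:,2]>lo)&(w[:,2]<hi)]
        (cx,cy),r=cv2.minEnclosingCircle(np.float32(q[:,:2]))
        print(n,o,len(q),"circ",round(cx,1),round(cy,1),round(r,1),"z",np.percentile(q[:,2],[5,50,95]).round(1),"med",np.median(q,0).round(1))
        if o=="pan":
            # housing
            B=(140,155,220,240) if n=="top" else (230,140,310,195)
            ww=W[B[1]:B[3],B[0]:B[2]].reshape(-1,3); ww=ww[(ww[:,2]>45)&(ww[:,2]<68)]
            print(" housing",cv2.minAreaRect(np.float32(ww[:,:2])))
        if o=="holder":
            dark=col.max(1)<95
            pl=w[(col.max(1)<110)&(w[:,2]<12)&(w[:,2]>5)]
            print(" plate",cv2.minAreaRect(np.float32(pl[:,:2])))
            h=q[q[:,2]>93]
            mu=h.mean(0); s=np.linalg.svd(h-mu)[2][0]; print(" handle",len(h),mu.round(1),s.round(3),"zmax",h[:,2].max(),"top",h[h[:,2]>115].mean(0).round(1))
            h=q; print(" upper all z-bins", [np.r_[np.median(h[(h[:,2]>z)&(h[:,2]<=z+10)],0).round(0),((h[:,2]>z)&(h[:,2]<=z+10)).sum()].tolist() for z in range(50,130,10)])
E
```

```text
dish contour ((475.4288330078125, 22.89789390563965), 31.062152862548828)
top dish 76 circ 476.6 22.6 29.9 z [25.7 31.2 37. ] med [479.   23.2  31.2]
top pan 591 circ 570.2 258.4 57.2 z [70.8 74.9 78.8] med [580.8 271.7  74.9]
 housing ((566.1851196289062, 273.3445739746094), (150.6580047607422, 190.0126953125), 85.05628204345703)
top holder 422 circ 542.4 -278.5 59.1 z [ 45.6  72.6 123.9] med [ 550.9 -274.8   72.6]
 plate ((563.8235473632812, -274.051025390625), (123.49258422851562, 80.4376220703125), 3.1473796367645264)
 handle 92 [ 504.7 -278.   112.9] [-0.756 -0.063  0.652] zmax 135.4603068996521 top [ 492.5 -279.4  124.1]
 upper all z-bins [[578.0, -269.0, 56.0, 60.0], [563.0, -270.0, 65.0, 85.0], [556.0, -275.0, 75.0, 77.0], [550.0, -274.0, 83.0, 55.0], [524.0, -277.0, 95.0, 25.0], [512.0, -277.0, 105.0, 21.0], [503.0, -278.0, 115.0, 22.0], [492.0, -279.0, 125.0, 25.0]]
 dish contour ((474.6029052734375, 7.4387593269348145), 42.56559753417969)
side dish 110 circ 476.0 21.5 31.7 z [24.8 28.7 33.3] med [474.7  21.9  28.7]
side pan 294 circ 580.7 270.4 41.4 z [71.3 74.1 77.2] med [579.5 268.   74.1]
 housing ((564.2731323242188, 271.8779296875), (156.84178161621094, 188.96218872070312), 85.54765319824219)
side holder 516 circ 538.1 -274.2 57.6 z [ 44.5  71.9 123.1] med [ 549.7 -283.8   71.9]
 plate ((565.22265625, -276.7928466796875), (118.4690170288086, 79.91927337646484), 4.432347297668457)
 handle 115 [ 502.2 -283.1  112.9] [ 0.751  0.013 -0.66 ] zmax 130.72413334605392 top [ 491.9 -282.9  122.8]
 upper all z-bins [[576.0, -292.0, 54.0, 69.0], [559.0, -284.0, 66.0, 98.0], [549.0, -282.0, 75.0, 105.0], [547.0, -281.0, 83.0, 60.0], [522.0, -284.0, 95.0, 26.0], [511.0, -283.0, 106.0, 31.0], [501.0, -285.0, 116.0, 27.0], [489.0, -283.0, 124.0, 38.0]]
```

```bash
cat >> h.py <<'E'
from scipy.spatial.transform import Rotation as Ro
def go(x,y,z,yaw=None):
    s=ctrl.observe(); R=Ro.from_rotvec(s["eef_rot"]).as_matrix(); d=R.T@(np.array([x,y,z])-s["tool_pos"])
    cy=np.degrees(np.arctan2(R[1,0],R[0,0])); roll=0 if yaw is None else -np.radians((yaw-cy+180)%360-180)
    print("t",round(s["time"],2),"tcp",s["tool_pos"].round(1),"yaw",round(cy,2),"zax",R[:,2].round(4),"j",s["joints"].round(2),"F",s["force"].round(1),"op",round(s["opening"],1),round(s["gripper_force"],1))
    print(" shift",d.round(1),"dist",np.linalg.norm(d).round(),"roll",round(roll,3))
E
python3 -c "
from h import *
go(476,22,150,184)"
```

```text
t 0.1 tcp [ 237.1 -468.1  230.9] yaw 26.86 zax [-3.e-04  9.e-04 -1.e+00] j [-1.26  0.26 -0.05  1.26 -0.    1.42] F [ 1.1 -0.2  0.8] op 85.3 0.0
 shift [ 434.5 -329.2   81.2] dist 551.0 roll -2.743
```

Call:
servo_tool(commands=[[1,[54,-41,0],-0.18],[1,[108,-82,0],-0.36],[1,[162,-123,0],-0.54],[1,[216,-164,0],-0.72],[1,[270,-205,0],-0.9],[1,[324,-246,20],-1.08],[1,[378,-287,40],-1.26],[1,[434.5,-329,60],-1.44]])

```text
time: 1.1
tool_pos: [454.2, -22.1, 185.0]
eef_rot: [1.808, 2.569, 0.0]
force: [1.7, -0.8, 0.2]
opening: 85.3
gripper_force: 0.0
```

```bash
python3 -c "
from h import *
go(476,22,100,184)"
```

```text
t 1.1 tcp [454.2 -22.1 185. ] yaw 109.71 zax [ 4.e-04 -2.e-04 -1.e+00] j [-0.23  0.16 -0.31  1.1  -0.    1.  ] F [ 1.7 -0.8  0.2] op 85.3 0.0
 shift [34.2 35.4 85. ] dist 98.0 roll -1.297
```

Call:
servo_tool(commands=[[1,[0,0,0],-0.18],[1,[0,0,0],-0.36],[1,[0,0,0],-0.54],[1,[0,0,0],-0.72],[1,[0,0,0],-0.9],[1,[0,0,0],-1.08],[1,[0,0,0],-1.26],[1,[0,0,0],-1.3]])

```text
time: 2.1
tool_pos: [453.5, -24.0, 185.2]
eef_rot: [0.111, -3.139, -0.0]
force: [-0.1, 0.2, -0.2]
opening: 85.4
gripper_force: 0.0
```

```bash
python3 - <<'E'
from h import *
go(476,22,60,184)
c=ctrl.calibration("wrist"); print(c["mtx"][0,0],c["extrinsics"].round(3).tolist())
p,d=ctrl.capture("top"); np.savez("pics/top1.npz",p=p,d=d)
p,d=ctrl.capture("wrist"); cv2.imwrite("pics/w1.png",p[:,:,::-1])
E
```

```text
t 2.1 tcp [453.5 -24.  185.2] yaw -175.95 zax [-5.e-04  1.e-04 -1.e+00] j [-0.23  0.16 -0.31  1.1  -0.   -0.3 ] F [-0.1  0.2 -0.2] op 85.4 0.0
 shift [-25.8  44.3 125.2] dist 135.0 roll 0.001
325.19226210127806 [[-0.07, 0.961, 0.269, 386.37], [0.998, 0.067, 0.02, -30.532], [0.001, 0.27, -0.963, 327.358], [0.0, 0.0, 0.0, 1.0]]
```

View pics/w1.png

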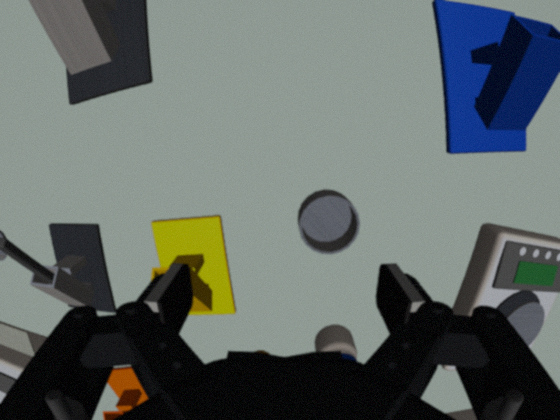

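The wrist view shows the dish at (328,221) and free space around it, between the yellow and blue holders. Going above it.

Call:
servo_tool(commands=[[1,[-13,22,40],0],[1,[-25.8,44.3,80],0],[1,[-25.8,44.3,125],0],[1,[-25.8,44.3,125],0],[1,[-25.8,44.3,125],0]])

```text
time: 2.82
tool_pos: [477.0, 21.6, 61.7]
eef_rot: [-0.104, 3.139, -0.0]
force: [0.7, -0.5, 0.4]
opening: 85.3
gripper_force: 0.0
```

```bash
cat >> h.py <<'E'
def wray(uv,c,z):
    K,E=c["mtx"],c["extrinsics"]; uv=np.atleast_2d(np.float64(uv)); a=(uv-K[:2,2])/[K[0,0],K[1,1]]; th=np.linalg.norm(a,axis=1)
    r=np.c_[a/np.maximum(th,1e-9)[:,None]*np.sin(th)[:,None],np.cos(th)]@E[:3,:3].T
    return E[:3,3]+r*((z-E[2,3])/r[:,2])[:,None]
E
python3 - <<'E'
from h import *
go(476,22,2.5,184)
c=ctrl.calibration("wrist"); p,d=ctrl.capture("wrist"); cv2.imwrite("pics/w2.png",p[:,:,::-1])
np.savez("pics/wrist2.npz",p=p,d=d)
g=cv2.cvtColor(p,cv2.COLOR_RGB2GRAY)
_,m=cv2.threshold(g,120,255,cv2.THRESH_BINARY_INV)
for k in cv2.findContours(m,cv2.RETR_LIST,cv2.CHAIN_APPROX_NONE)[0]:
    if cv2.contourArea(k)>400:
        w=wray(k[:,0],c,32); print(cv2.contourArea(k),k[:,0].mean(0).round(),[np.round(v,1) for v in cv2.minEnclosingCircle(np.float32(w[:,:2]))])
E
```

```text
t 2.83 tcp [477.   21.6  61.7] yaw -176.19 zax [ 1.e-03 -1.e-04 -1.e+00] j [-0.13  0.3  -0.49  0.78 -0.   -0.19] F [ 0.7 -0.5  0.4] op 85.3 0.0
 shift [ 1.1  0.5 59.2] dist 59.0 roll -0.003
1065.0 [442. 387.] [array([600.8, 159.4]), np.float64(34.5)]
682.5 [553. 308.] [array([524. , 260.7]), np.float64(35.9)]
57329.0 [242. 335.] [array([742. ,  23.9]), np.float64(372.9)]
8495.0 [284. 239.] [array([474. ,  19.3]), np.float64(32.4)]
11618.5 [514.  62.] [array([341.4, 165.4]), np.float64(67.2)]
2386.5 [19. 28.] [array([ 332.3, -170.7]), np.float64(36.2)]
```

View pics/w2.png

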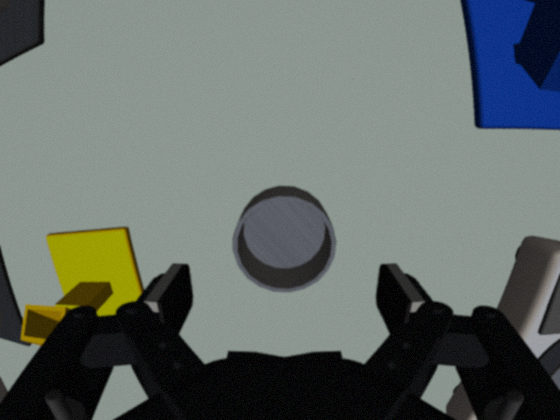

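The dish at (284,239) is centred between the fingers. Descending and closing.

Call:
servo_tool(commands=[[1,[1,0,25],0],[1,[1,0,45],0],[1,[1,0,57],0],[1,[1,0,58.5],0],[0.4,[1,0,58.5],0],[0.4,[1,0,58.5],0],[0.4,[1,0,58.5],0],[0.4,[1,0,58.5],0]])

```text
time: 3.88
tool_pos: [476.0, 21.7, 3.1]
eef_rot: [-0.106, 3.138, -0.001]
force: [-4.1, -0.5, 16.0]
opening: 58.0
gripper_force: 61.5
```

Call:
servo_tool(commands=[[0.4,[0,0,0],0],[0.4,[0,0,0],0],[0.4,[0,0,-20],0],[0.4,[0,0,-50],0],[0.4,[0,0,-100],0],[0.4,[0,0,-130],0],[0.4,[0,0,-130],0]])

```text
time: 4.75
tool_pos: [476.7, 21.7, 134.3]
eef_rot: [-0.105, 3.135, -0.001]
force: [-0.8, -0.1, -0.7]
opening: 58.0
gripper_force: 64.8
```

```bash
python3 - <<'E'
from h import *
go(581,271,130,184)
E
```

```text
t 4.75 tcp [476.7  21.7 134.3] yaw -176.15 zax [ 4.5e-03 -5.0e-04 -1.0e+00] j [-0.13  0.23 -0.37  0.97  0.   -0.19] F [-0.8 -0.1 -0.7] op 58.0 64.8
 shift [-120.8  241.8    4.6] dist 270.0 roll -0.003
```

Call:
servo_tool(commands=[[0.4,[-22,44,0],0],[0.4,[-49,98,0],0],[0.4,[-76,152,0],0],[0.4,[-100,200,0],0],[0.4,[-114,228,0],0],[0.4,[-120.8,241.8,0],0],[0.4,[-120.8,241.8,0],0],[0.4,[-120.8,241.8,0],0]])

```text
time: 5.75
tool_pos: [579.4, 270.1, 131.8]
eef_rot: [0.104, -3.139, 0.001]
force: [0.5, 0.2, -1.1]
opening: 57.9
gripper_force: 64.8
```

```bash
python3 - <<'E'
from h import *
go(581,270.7,85,184)
a=[]
for n in("side","top"):
    p,d=ctrl.capture(n); np.savez(f"pics/{n}2.npz",p=p,d=d)
    a.append(cv2.resize((p[110:210,220:340] if n=="side" else p[140:240,130:250])[:,:,::-1],(390,325)))
cv2.imwrite("pics/c2.png",np.hstack(a))
E
```

```text
t 5.75 tcp [579.4 270.1 131.8] yaw -176.19 zax [-5.e-04 -4.e-04 -1.e+00] j [ 0.31  0.5   0.06  1.13 -0.    0.24] F [ 0.5  0.2 -1.1] op 57.9 64.8
 shift [-1.7  0.5 46.8] dist 47.0 roll -0.003
```

View pics/c2.png

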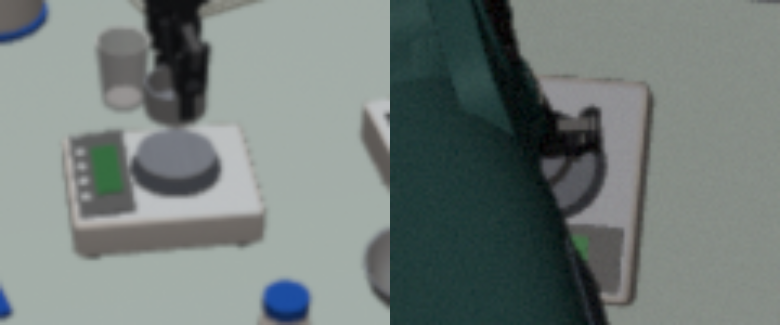

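The side crop shows the dish held level above the pan at about (175,95), with the pan at (175,160). Lowering.

Call:
servo_tool(commands=[[0.4,[-1.7,0.5,15],0],[0.4,[-1.7,0.5,30],0],[0.4,[-1.7,0.5,42],0],[0.4,[-1.7,0.5,49],0],[0.4,[-1.7,0.5,51],0],[0.4,[-1.7,0.5,51],0]])

```text
time: 6.6
tool_pos: [581.5, 271.9, 81.0]
eef_rot: [-0.106, 3.14, 0.0]
force: [-0.1, 0.1, -0.4]
opening: 58.3
gripper_force: 64.8
```

Call:
servo_tool(commands=[[0.4,[0,0,1],0],[0.4,[0,0,2],0],[0.4,[0,0,2],0]])

```text
time: 6.98
tool_pos: [581.4, 271.8, 78.9]
eef_rot: [-0.106, 3.14, 0.0]
force: [-0.3, 0.2, -0.5]
opening: 58.1
gripper_force: 64.8
```

Call:
servo_tool(commands=[[0.4,[0,0,0.5],0],[0.4,[0,0,1],0],[0.4,[0,0,1],0]])

```text
time: 7.35
tool_pos: [581.4, 271.8, 78.2]
eef_rot: [-0.105, 3.14, 0.0]
force: [-2.2, -1.6, 4.6]
opening: 58.0
gripper_force: 65.4
```

Call:
servo_tool(commands=[[0.4,[0,0,0.5],0],[0.4,[0,0,1],0],[0.4,[0,0,1],0]])

```text
time: 7.72
tool_pos: [581.5, 271.8, 78.2]
eef_rot: [-0.106, 3.139, 0.0]
force: [-6.6, -2.5, 16.1]
opening: 58.1
gripper_force: 66.7
```

Call:
servo_tool(commands=[[0.4,[0,0,-0.8],0],[0.75,[0,0,-0.8],0],[0.85,[0,0,-0.8],0],[1,[0,0,-0.8],0],[1,[0,0,-0.8],0],[1,[0,0,-0.8],0],[1,[0,0,-0.8],0],[1,[0,0,-0.8],0]])

```text
time: 8.72
tool_pos: [581.4, 271.8, 77.7]
eef_rot: [0.106, -3.14, -0.0]
force: [0.0, -0.6, -0.4]
opening: 85.6
gripper_force: 0.0
```

Call:
servo_tool(commands=[[1,[0,0,-10],0],[1,[0,0,-40],0],[1,[0,0,-80],0],[1,[0,0,-120],0],[1,[0,0,-120],0],[1,[0,0,-120],0]])

```text
time: 9.48
tool_pos: [581.2, 271.7, 197.5]
eef_rot: [0.106, -3.14, 0.0]
force: [-0.5, -0.6, -0.8]
opening: 85.2
gripper_force: 0.0
```

```bash
python3 - <<'E'
from h import *
# scoop grip point: scoop x=-8 from origin (514.6,-279,100), tcp 19 lower
go(509,-279.5,200,184)
c=ctrl.calibration("wrist"); p,d=ctrl.capture("wrist")
p2,d2=ctrl.capture("side"); np.savez("pics/side3.npz",p=p2,d=d2)
g=cv2.cvtColor(p,cv2.COLOR_RGB2GRAY)
b=cv2.resize(p2[110:210,220:340,::-1],(390,325)); a=cv2.resize(p[:,:,::-1],(410,325)); cv2.imwrite("pics/w3.png",np.hstack([a,b]))
E
```

```text
t 9.47 tcp [581.2 271.7 197.5] yaw -176.15 zax [-2.e-04 -1.e-04 -1.e+00] j [ 0.31  0.48  0.2   1.29 -0.    0.24] F [-0.5 -0.6 -0.8] op 85.2 0.0
 shift [ 109.1 -545.1   -2.4] dist 556.0 roll -0.003
```

View pics/w3.png

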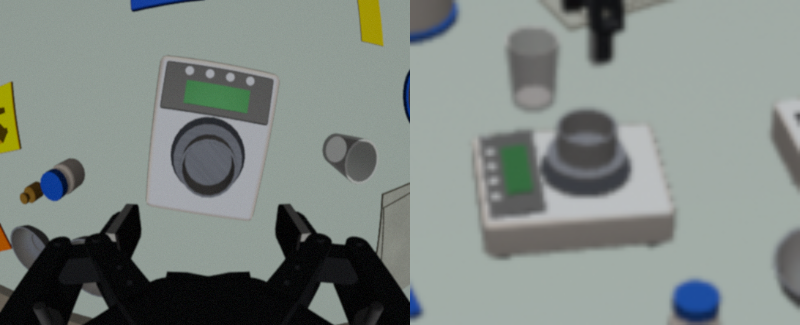

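The dish stands upright and centred on the pan (208,165 in the wrist view). Now the scoop.

Call:
servo_tool(commands=[[1,[8,-40,0],0],[1,[20,-100,0],0],[1,[32,-160,0],0],[1,[44,-220,0],0],[1,[56,-280,0],0],[1,[68,-340,0],0],[1,[80,-400,0],0],[1,[92,-460,0],0]])

```text
time: 10.58
tool_pos: [519.6, -195.1, 197.0]
eef_rot: [0.105, -3.139, -0.001]
force: [0.3, -0.3, -0.1]
opening: 85.4
gripper_force: 0.0
```

Call:
servo_tool(commands=[[1,[8,-40,0],0],[1,[14,-75,0],0],[1,[17,-85,0],0],[1,[17,-85,0],0],[1,[17,-85,0],0]])

```text
time: 11.2
tool_pos: [509.3, -278.2, 197.6]
eef_rot: [0.107, -3.139, -0.001]
force: [0.3, -0.1, 0.1]
opening: 85.1
gripper_force: 0.0
```

```bash
python3 - <<'E'
from h import *
go(509,-279.5,150,184)
c=ctrl.calibration("wrist"); p,d=ctrl.capture("wrist"); cv2.imwrite("pics/w4.png",p[:,:,::-1]); np.savez("pics/wrist4.npz",p=p,d=d,K=c["mtx"],E=c["extrinsics"])
E
```

```text
t 11.2 tcp [ 509.3 -278.2  197.6] yaw -176.1 zax [-3.e-04  5.e-04 -1.e+00] j [-0.64  0.37  0.02  1.22  0.   -0.71] F [ 0.3 -0.1  0.1] op 85.1 0.0
 shift [ 0.4 -1.3 47.6] dist 48.0 roll -0.002
```

View pics/w4.png

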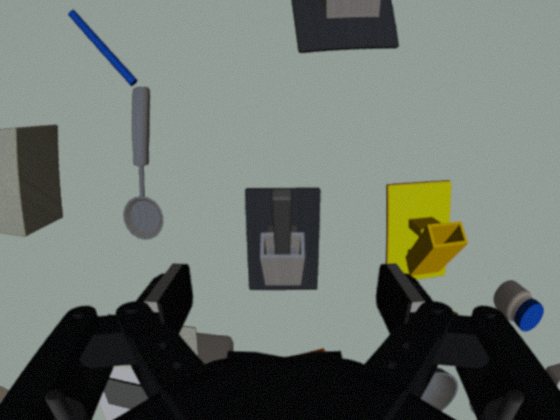

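The wrist view shows the handle at (283,215), aligned with the tool and centred between the fingers. Descending to grip just above the scoop's origin.

Call:
servo_tool(commands=[[1,[2,-1,30],0],[1,[2,-1,65],0],[1,[2,-1,95],0],[1,[2,-1,107],0],[1,[2,-1,107],0],[0.3,[2,-1,107],0],[0,[2,-1,107],0],[0,[2,-1,107],0]])

```text
time: 12.25
tool_pos: [507.6, -280.6, 91.2]
eef_rot: [-0.105, 3.139, -0.001]
force: [0.1, 0.8, -0.2]
opening: 32.2
gripper_force: 0.0
```

Call:
servo_tool(commands=[[0,[0,0,0],0],[0,[0,0,0],0],[0,[0,0,0],0],[0,[0,0,0],0]])

```text
time: 12.75
tool_pos: [507.3, -280.5, 90.9]
eef_rot: [-0.106, 3.14, -0.0]
force: [-1.2, 0.7, 5.0]
opening: 12.4
gripper_force: 58.6
```

Call:
servo_tool(commands=[[0,[3,0,-3],0],[0,[9,0,-9],0],[0,[17,0,-17],0],[0,[26,0,-26],0],[0,[35,0,-35],0],[0,[44,0,-44],0],[0,[53,0,-53],0],[0,[60,0,-60],0]])

```text
time: 13.75
tool_pos: [446.8, -284.5, 151.3]
eef_rot: [-0.105, 3.14, -0.0]
force: [0.3, 0.3, -0.1]
opening: 12.9
gripper_force: 58.5
```

Call:
servo_tool(commands=[[0,[5,0,-6],0],[0,[8,0,-20],0],[0,[8,0,-50],0],[0,[8,0,-60],0],[0,[8,0,-60],0],[0,[8,0,-60],0]])

```text
time: 14.5
tool_pos: [439.2, -284.8, 209.8]
eef_rot: [0.106, -3.139, -0.001]
force: [0.6, -0.1, -0.5]
opening: 13.0
gripper_force: 58.5
```

```bash
python3 - <<'E'
from h import *
go(430,-30,205,184)
a=[]
for n in("side","top"):
    p,d=ctrl.capture(n); np.savez(f"pics/{n}4.npz",p=p,d=d)
    a.append(cv2.resize((p[220:340,210:370] if n=="side" else p[150:270,310:470])[:,:,::-1],(400,300)))
p,d=ctrl.capture("wrist"); a=[np.hstack(a),np.hstack([cv2.resize(p[:,:,::-1],(400,300)),np.zeros((300,400,3),np.uint8)])]
cv2.imwrite("pics/c4.png",np.vstack(a))
E
```

```text
t 14.5 tcp [ 439.2 -284.8  209.8] yaw -176.15 zax [-9.e-04  9.e-04 -1.e+00] j [-0.73  0.27 -0.1   1.2   0.   -0.8 ] F [ 0.6 -0.1 -0.5] op 13.0 58.5
 shift [ -7.9 254.8   5.1] dist 255.0 roll -0.003
```

View pics/c4.png

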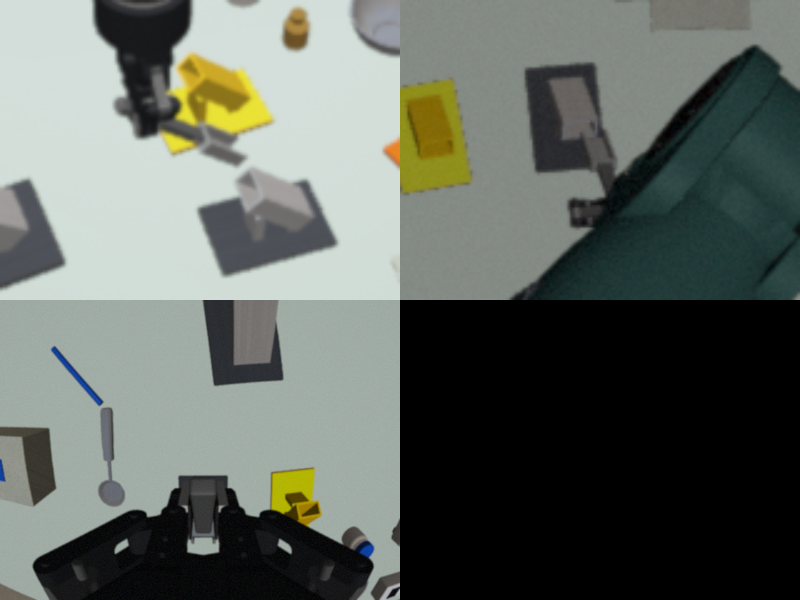

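The scoop is out and held at 45 degrees: bowl at (225,145) in the side crop, clear of the sleeve. The tool can't tilt, so I'll pivot the scoop in the pads by pressing the bowl tip on open bench where the dish stood.

Call:
servo_tool(commands=[[0,[-2,40,0],0],[0,[-3,90,0],0],[0,[-5,140,0],0],[0,[-7,190,0],0],[0,[-9,240,0],0],[0,[-10,285,0],0],[0,[-10,305,0],0],[0,[-10,305,0],0]])

```text
time: 15.65
tool_pos: [428.6, 21.0, 210.5]
eef_rot: [0.109, -3.139, -0.0]
force: [0.4, 0.0, 0.4]
opening: 12.7
gripper_force: 58.6
```

Call:
servo_tool(commands=[[0,[0,0,40],0],[0,[0,0,80],0],[0,[0,0,110],0],[0,[0,0,120],0],[0,[0,0,120],0]])

```text
time: 16.27
tool_pos: [429.0, 19.5, 90.8]
eef_rot: [0.105, -3.139, -0.0]
force: [0.2, 0.3, -1.0]
opening: 12.9
gripper_force: 58.7
```

```bash
python3 - <<'E'
from h import *
go(430,22,73,184)
E
```

```text
t 16.27 tcp [429.   19.5  90.8] yaw -176.18 zax [-6.e-04  0.e+00 -1.e+00] j [-0.14  0.2  -0.55  0.82 -0.   -0.21] F [ 0.2  0.3 -1. ] op 12.9 58.7
 shift [-1.2  2.4 17.8] dist 18.0 roll -0.003
```

Call:
servo_tool(commands=[[0,[0,0,10],0],[0,[0,0,17],0],[0,[5,0,23],0],[0,[9,0,28],0],[0,[9,0,28],0]])

```text
time: 16.9
tool_pos: [419.8, 19.4, 62.7]
eef_rot: [-0.106, 3.139, -0.0]
force: [-2.8, 0.4, 6.6]
opening: 12.3
gripper_force: 58.7
```

Call:
servo_tool(commands=[[0,[6,0,8],0],[0,[12,0,16],0],[0,[16,0,24],0],[0,[20,0,31],0],[0,[23,0,39],0],[0,[25,0,46],0],[0,[25,0,46],0]])

```text
time: 17.77
tool_pos: [394.7, 17.7, 16.3]
eef_rot: [0.105, -3.139, -0.0]
force: [-1.5, -0.2, 4.1]
opening: 12.9
gripper_force: 58.5
```

Call:
servo_tool(commands=[[0,[1,0,4],0],[0,[2,0,8],0],[0,[3,0,12],0],[0,[3,0,14],0],[0,[3,0,14],0]])

```text
time: 18.4
tool_pos: [391.8, 17.5, 2.6]
eef_rot: [0.105, -3.139, -0.0]
force: [-2.4, -0.3, 4.3]
opening: 12.7
gripper_force: 58.4
```

Call:
servo_tool(commands=[[0,[0,0,-20],0],[0,[0,0,-70],0],[0,[0,0,-130],0],[0,[0,0,-180],0],[0,[0,0,-185],0],[0,[0,0,-185],0]])

```text
time: 19.15
tool_pos: [391.9, 17.5, 187.3]
eef_rot: [0.106, -3.14, -0.0]
force: [-0.5, 0.8, -0.7]
opening: 12.5
gripper_force: 58.6
```

```bash
python3 - <<'E'
from h import *
go(494,270,150,184)
s=ctrl.observe(); t=s["tool_pos"]
for n in("side","top"):
    p,d=ctrl.capture(n); np.savez(f"pics/{n}5.npz",p=p,d=d); _,W=cloud(n,5)
    m=(d>0)&(W[...,0]>t[0]+20)&(W[...,0]<t[0]+150)&(abs(W[...,1]-t[1])<30)&(W[...,2]>t[2]-30)&(W[...,2]<t[2]+60)
    q=W[m]; print(n,len(q)); 
    if len(q)>10:
        for a in range(20,140,15):
            k=q[(q[:,0]>t[0]+a)&(q[:,0]<=t[0]+a+15)]
            if len(k): print(a,len(k),np.median(k-t,0).round(1),np.percentile(k[:,1]-t[1],[5,95]).round(1),np.percentile(k[:,2]-t[2],[5,95]).round(1))
    if n=="side":
        v,u=np.nonzero(m); b=(max(0,int(v.mean())-60),max(0,int(u.mean())-80)); cv2.imwrite("pics/c5.png",cv2.resize(p[b[0]:b[0]+120,b[1]:b[1]+160,::-1],(640,480)))
E
```

```text
t 19.15 tcp [391.9  17.5 187.3] yaw -176.15 zax [-1.e-04  1.e-04 -1.e+00] j [-0.16  0.06 -0.43  1.08  0.   -0.23] F [-0.5  0.8 -0.7] op 12.5 58.6
 shift [-118.8  245.1   37.3] dist 275.0 roll -0.003
side 307
20 33 [27.2 -3.9 16. ] [-7.2  8.2] [ 9.9 18.2]
35 31 [41.6 -1.4 13.5] [-6.6  6.6] [ 8.  16.6]
50 34 [57.7 -1.  11.7] [-5.6 11. ] [ 7.1 14.4]
65 47 [73.6 -0.1  9.7] [-7.7 17.5] [ 0.  13.7]
80 57 [86.8 11.7  5.2] [-8.3 17.7] [-1.4 12.8]
95 55 [102.4  -2.4   2.5] [-7.8 20. ] [-3.5  9.5]
110 50 [116.1  11.1   0.7] [-6.1 22.3] [-5.6  8. ]
top 80
95 26 [105.8   4.6  -1.6] [-4.1 19.8] [-4.5 11.7]
110 54 [115.6   8.4  -2.8] [-1.8 20.4] [-8.2 10. ]
```

View pics/c5.png

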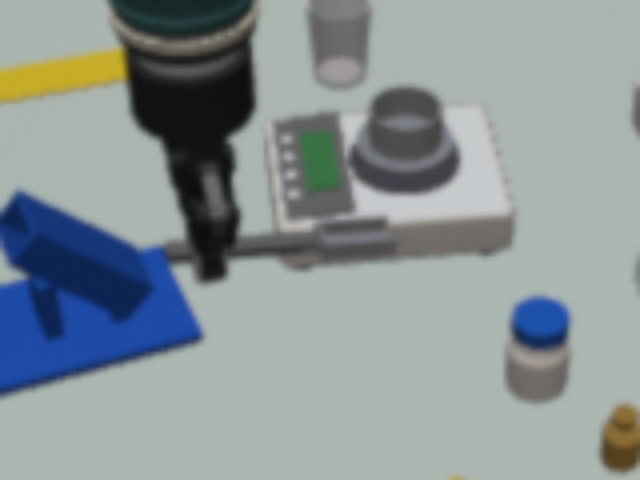

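The side crop shows the scoop nearly level with its open side up, bowl at (355,238). The measured slope is about 0.14 rad, within the 0.2 limit. Moving it over the dish.

Call:
servo_tool(commands=[[0,[-15,32,0],0],[0,[-35,76,0],0],[0,[-56,120,0],0],[0,[-77,166,0],0],[0,[-95,205,0],0],[0,[-107,230,0],0],[0,[-111.5,240.5,0],0],[0,[-111.5,240.5,0],0]])

```text
time: 20.25
tool_pos: [486.7, 264.8, 186.8]
eef_rot: [0.106, -3.138, 0.001]
force: [-0.1, -0.6, -1.2]
opening: 12.8
gripper_force: 58.6
```

Call:
servo_tool(commands=[[0,[0,0,8],0],[0,[0,0,17],0],[0,[0,0,24],0],[0,[0,0,27],0],[0,[0,0,27],0],[0,[0,0,27],0]])

```text
time: 21.0
tool_pos: [487.2, 265.0, 160.9]
eef_rot: [-0.106, 3.139, 0.0]
force: [0.7, 0.2, 0.3]
opening: 13.0
gripper_force: 58.6
```

```bash
python3 - <<'E'
from h import *
go(487,265,160,184)
s=ctrl.observe(); t=s["tool_pos"]; a=[]
for n in("side","top"):
    p,d=ctrl.capture(n); np.savez(f"pics/{n}6.npz",p=p,d=d); _,W=cloud(n,6)
    m=(d>0)&(W[...,0]>t[0]+20)&(W[...,0]<t[0]+150)&(abs(W[...,1]-t[1])<40)&(W[...,2]>t[2]-25)&(W[...,2]<t[2]+60)
    q=W[m]; b=q[q[:,0]>t[0]+72]
    print(n,len(q),len(b),b.min(0).round(1) if len(b) else 0,b.max(0).round(1) if len(b) else 0)
    if n=="side":
        h=q[q[:,0]<t[0]+66]; print("handle slope",np.polyfit(h[:,0],h[:,2],1)[0]); 
        e=[(x,np.percentile(b[(b[:,0]>=x-5)&(b[:,0]<x+5),2],90)) for x in np.arange(t[0]+78,t[0]+118,8)]; print("rim slope",np.polyfit(*np.array(e).T,1)[0])
        dm=(d>0)&(abs(W[...,0]-581)<45)&(abs(W[...,1]-271)<45)&(W[...,2]>95)&(W[...,2]<115); print("dish rim",dm.sum(),cv2.minEnclosingCircle(np.float32(W[dm][:,:2])))
    a.append(cv2.resize((p[90:210,200:360] if n=="side" else p[130:250,100:260])[:,:,::-1],(400,300)))
cv2.imwrite("pics/c6.png",np.hstack(a))
E
```

```text
t 21.0 tcp [487.2 265.  160.9] yaw -176.15 zax [ 3.e-04  1.e-04 -1.e+00] j [ 0.35  0.34 -0.12  1.1   0.    0.28] F [0.7 0.2 0.3] op 13.0 58.6
 shift [0.2 0.  0.9] dist 1.0 roll -0.003
side 210 129 [559.6 254.3 154.2] [611.3 288.7 177.5]
handle slope -0.16017968608957261
rim slope -0.2432622686149922
dish rim 123 ((581.874267578125, 271.4423828125), 34.08974838256836)
top 270 223 [559.3 257.6 150.7] [611.7 286.9 177.9]
```

View pics/c6.png

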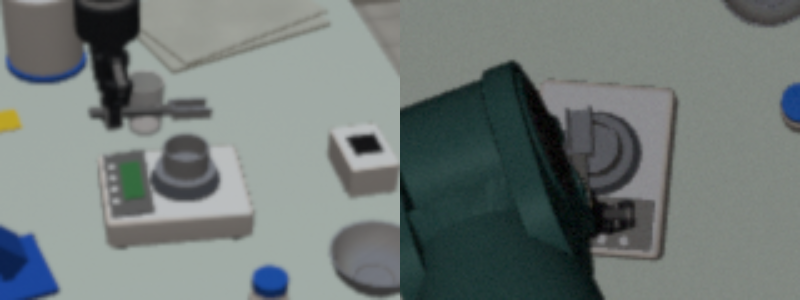

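The side view shows the scoop above the dish and not touching, but the slope estimates (0.14–0.24 rad) are too close to the limit. I'll level it further by pressing the tip lightly on the fixed housing's display end, where the fingers clear the edge.

Call:
servo_tool(commands=[[0,[20,0,0],0],[0,[50,0,0],0],[0,[80,0,0],0],[0,[89,0,15],0],[0,[89,0,40],0],[0,[89,0,65],0],[0,[89,0,78],0],[0,[89,0,78],0]])

```text
time: 22.1
tool_pos: [398.1, 258.9, 82.4]
eef_rot: [0.105, -3.139, 0.001]
force: [-0.0, 1.0, 0.0]
opening: 12.5
gripper_force: 58.6
```

Call:
servo_tool(commands=[[0,[0,0,4],0],[0,[0,0,8],0],[0,[0,0,8],0]])

```text
time: 22.48
tool_pos: [398.3, 258.9, 74.7]
eef_rot: [-0.105, 3.14, -0.0]
force: [0.3, -0.7, -0.5]
opening: 12.3
gripper_force: 58.6
```

Call:
servo_tool(commands=[[0,[0,0,3],0],[0,[0,0,6],0],[0,[0,0,6],0]])

```text
time: 22.85
tool_pos: [398.2, 258.9, 68.5]
eef_rot: [0.106, -3.139, 0.0]
force: [-0.3, 0.0, -0.7]
opening: 12.9
gripper_force: 58.6
```

Call:
servo_tool(commands=[[0,[0,0,2],0],[0,[0,0,4],0],[0,[0,0,4],0]])

```text
time: 23.22
tool_pos: [398.3, 259.0, 64.7]
eef_rot: [0.106, -3.14, -0.0]
force: [-1.9, -0.5, 2.8]
opening: 12.4
gripper_force: 59.0
```

Call:
servo_tool(commands=[[0,[0,0,2],0],[0,[0,0,4],0],[0,[0,0,4],0]])

```text
time: 23.6
tool_pos: [398.3, 258.9, 60.6]
eef_rot: [0.106, -3.14, 0.0]
force: [-2.2, 0.3, 3.4]
opening: 12.7
gripper_force: 59.1
```

Call:
servo_tool(commands=[[0,[0,0,2],0],[0,[0,0,4],0],[0,[0,0,4],0]])

```text
time: 23.98
tool_pos: [398.3, 258.9, 56.5]
eef_rot: [0.106, -3.14, 0.0]
force: [-3.8, -0.7, 4.9]
opening: 12.7
gripper_force: 59.2
```

Call:
servo_tool(commands=[[0,[0,0,2],0],[0,[0,0,4],0],[0,[0,0,6.5],0],[0,[0,0,6.5],0]])

```text
time: 24.48
tool_pos: [398.4, 258.9, 50.0]
eef_rot: [0.106, -3.14, 0.0]
force: [-2.6, 0.2, 3.8]
opening: 12.6
gripper_force: 59.2
```

Call:
servo_tool(commands=[[0,[0,0,-10],0],[0,[0,0,-50],0],[0,[0,0,-90],0],[0,[0,0,-110],0],[0,[-30,0,-110],0],[0,[-65,0,-110],0],[0,[-83,0,-110],0],[0,[-89,0,-110],0]])

```text
time: 25.48
tool_pos: [487.9, 264.8, 160.4]
eef_rot: [-0.105, 3.14, -0.0]
force: [0.3, -0.4, -0.9]
opening: 12.5
gripper_force: 58.6
```

Call:
servo_tool(commands=[[0,[0,0,0],0],[0,[0,0,3],0],[0,[0,0,3],0],[0,[0,0,3],0]])

```text
time: 25.98
tool_pos: [486.9, 265.0, 157.3]
eef_rot: [-0.106, 3.14, -0.0]
force: [0.4, -0.4, 0.0]
opening: 12.7
gripper_force: 58.6
```

```bash
python3 - <<'E'
from h import *
go(487,265,160,184)
s=ctrl.observe(); t=s["tool_pos"]; Q=[];D=[]
for i in range(5):
    p,d=ctrl.capture("side"); np.savez("pics/side7.npz",p=p,d=d); _,W=cloud("side",7)
    m=(d>0)&(W[...,0]>t[0]+20)&(W[...,0]<t[0]+150)&(abs(W[...,1]-t[1])<40)&(W[...,2]>t[2]-15)&(W[...,2]<t[2]+60)
    Q.append(W[m]); dm=(d>0)&(abs(W[...,0]-581)<45)&(abs(W[...,1]-271)<45)&(W[...,2]>95)&(W[...,2]<115); D.append(W[dm])
q=np.vstack(Q); D=np.vstack(D)
for lo,hi in((22,64),(74,118)):
    h=q[(q[:,0]>t[0]+lo)&(q[:,0]<t[0]+hi)]; xs=np.arange(t[0]+lo+4,t[0]+hi-3,6)
    for P in(15,50,85): print(lo,P,np.polyfit(xs,[np.percentile(h[abs(h[:,0]-x)<4,2],P) for x in xs],1).round(3)[0], end=" ")
b=q[q[:,0]>t[0]+74]; print(b.min(0).round(1),b.max(0).round(1),np.percentile(b,[3,97],0).round(1).tolist())
print("dish",cv2.minEnclosingCircle(np.float32(D[:,:2])))
cv2.imwrite("pics/c7.png",cv2.resize(p[90:210,200:360,::-1],(800,600),interpolation=cv2.INTER_CUBIC))
E
```

```text
t 25.98 tcp [486.9 265.  157.3] yaw -176.14 zax [ 1.e-04 -0.e+00 -1.e+00] j [ 0.35  0.34 -0.13  1.09 -0.    0.28] F [ 0.4 -0.4  0. ] op 12.7 58.6
 shift [-0.1  0.  -2.7] dist 3.0 roll -0.002
22 15 0.005 22 50 0.023 22 85 0.018 74 15 -0.059 74 50 -0.07 74 85 -0.014 [560.9 252.8 162.5] [612.2 289.9 182.3] [[562.0, 255.4, 164.4], [610.0, 285.9, 179.9]]
dish ((580.082275390625, 270.4316711425781), 35.12553405761719)
```

Call:
servo_tool(commands=[[0,[2,0,4],0],[0,[4,0,8],0],[0,[4,0,8],0],[0,[4,0,8],0],[0,[4,0,8],0]])

```text
time: 26.85
tool_pos: [483.2, 264.7, 149.3]
eef_rot: [-0.106, 3.14, 0.0]
force: [-0.5, 0.0, -0.6]
opening: 12.6
gripper_force: 58.6
```

View pics/c7.png

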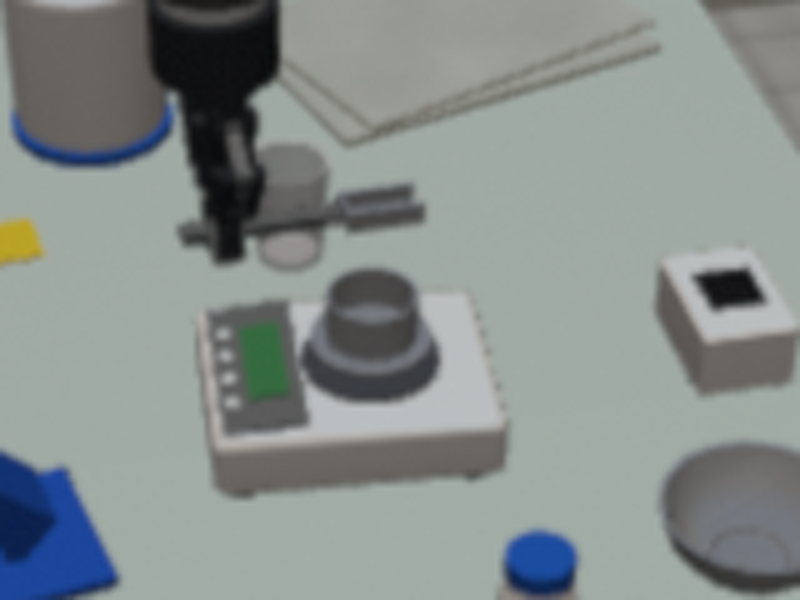

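The scoop is level with its open side up (bowl at 380,205) above the dish (372,310), touching only the gripper. Handing in.

```bash
python3 -c "
from bench import ctrl
print(ctrl.job_done())"
```

```text
the job is handed in; nothing more can be done
None
```

I handed the job in at about 27 s, but the interface returned no verdict: the dish stands released and centred on the pan, and the scoop is held level and open side up about 5 cm above it.

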